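# Hang the chute on the walnut dispenser and fill the small pan

## Robot

A 7-joint arm with a two-finger parallel gripper is mounted at the origin on the work surface. World frame = base frame: x ahead of the robot, y to its left, z up, the work surface at z = 0. Lengths are in m, angles in rad, forces in N, time in s.
With the tool pointing down it reaches from about 0.35 to 0.9 m from the base axis. Payload 8.1 kg.
Tool frame: the origin (TCP) lies at the very end of the fingers, on their centre line; the grasp point (between the pads) lies 19 mm behind it; z points along the fingers, y is the line along which they close (so a half turn about z gives the same grasp; the last joint's range is limited). The gripper opens to 92 mm and grips with 3 to 60 N. Pads are 19 mm wide; open, the fingers measure 130 mm over their backs; the gripper's body (75 mm by 190 mm) begins 47 mm behind the grasp point.
Start: joints at [1.168, 0.434, 0.025, 1.573, -0.012, 1.134, -0.075], TCP at [0.185, -0.597, 0.227] pointing down, gripper open.
Joint ranges: [-2.62, 2.62], [-0.44, 2.09], [-1.27, 1.32], [0.08, 2.57], [-1.32, 4.46], [0.12, 2], [-2.74, 2.74]. Speed limits (rad/s): [2.22, 2.22, 3.01, 3.01, 3.14, 3.14, 3.14].

## Interface

Orientations are given as a rotation vector (axis times angle).
In Python, from cell import arm gives the robot as it stands.
- The arm moves only by the tool jog_arm, never from a script. Its argument "rows" is a list of rows, each a list of 3 entries, a list of its own where there are three numbers: the shift along the world's x, y, z in cm, then the turn, a rotation vector about the world's x, y, z in degrees, then the opening, from 0 (shut) to 1 (fully open). A call has 1 to 8 rows; each row is the pose to reach, as a shift and turn from the pose commanded when the call began; what a row does not reach only later rows make up. A row lasts 1/8 s, in which the tool goes at most 62.5 mm and 10.7 degrees, less where a joint would pass 70% of its speed; a pose out of reach is approached as far as the arm can. A call with a gripper value outside its range is refused whole. The fingers move at their own pace and stop on an object; "newtons" is the grip in N (left out, the last holds). Time passes only in rows, so rows that repeat a pose let the fingers close. It gives the time, the measured TCP pose, the force, the opening and the grip force at its end, in the units of the state.
- arm.observe(): the state, without advancing time (a new reading comes with each control period).
- arm.get_image(name): name is "side" or "top"; returns a dict with "img" (480x640x3 uint8, red, green, blue), "depth" (480x640 float32, m along the optical axis (not along the pixel's ray), 0 where there is no reading), "fx", "fy", "cx", "cy" (pixels), "rvec" (rotation vector, rad) and "tvec" (3), from world to camera coordinates, as OpenCV has them. Camera axes: x right, y down, z forward; pixel columns grow to the right and rows downward; lengths in m; the calibration is good to about 2 mm. A picture is of the moment at which its call begins.
- arm.sign_off(): hands the job in; it is judged then, once.
The state is a dict: "clock": time; "joints": joint angles; "dq": joint speeds; "joint_efforts": joint torques, N m; "position": TCP position; "ee_rot": TCP orientation; "force": force on the tool from outside, world axes, zero at the start; "ft_torque": the same for the moment, N m; "width": opening from 0.0 (shut) to 1.0 (fully open); "gripper_force": force on a finger pad.
Only numpy, scipy, OpenCV 4.12 (cv2) and the standard library are available. Lean on these libraries where they do the work, as an engineer would, in place of code of your own. Each camera call takes 0.05 s, during which the arm holds its last target. There are 200 camera calls.

## Task

Fit the loose chute to the walnut dispenser: push the two hook tabs on its back into the upper pair of slots in the upright and press it down until it hangs fully home by itself, then stand the small pan upright on the table, centred beneath the opening in the floor at the chute's far end, and let go of it. Then draw the slide gate out all the way to its stop so that all three walnuts run down into the pan, and leave the chute, the pan and the open gate in place, without knocking over or shoving the other kitchen things.

Things in the scene. Friction and masses are not known exactly. Their poses are not given: they have to be found in the camera images.
- dispenser: Fixed walnut dispenser: a slotted steel upright plate, 120 wide (y), 4 thick, top at 125 mm height, on a base plate 12 high (25 mm in front to 175 behind). Origin: on the table under the centre of the plate's front face. -x points out of that face, z up. Hung fully home, the chute's axes are parallel to these and its origin is at x = y = 0, z = 35 mm (2 mm and 2 degrees of play).
- slots (a point): middle between the upper pair of slots, on the plate's front face at 91 mm height. These two slots go through the plate at dispenser y = +38 and -38, each 14 wide and 30 tall, from 76 to 106 mm height. A lower pair of the same size, 36 to 66 mm height, is not used.
- outlet (a point): middle of the sill of the 40 mm wide notch in the plate, 105 mm above the table, where the walnuts come out. Behind it lies the white single-file hopper lane, 48 wide over its walls, from 12 to 120 mm behind the plate's face, open above, wall tops at 170 mm height.
- chute: Loose metal chute, 0.3 kg, at first standing upright on the table. Origin: bottom centre of the rear face of its back plate (104 wide, 65 tall, 4 thick); x points backwards (to the upright when hung), z up. A trough runs along -x to x = -154: its floor falls at 12 degrees to x = -103, then comes an opening 47 long by 40 wide, then an end wall. Two cheeks below it: z 0 to 41, x -64 to -4.
- chute_tabs (a point): middle between the two hook tabs: chute frame x = 0, y = 0, z = 41 mm. Tabs at y = +38 and -38, each 8 wide: a neck (z 41 to 51) stands 6 mm out of the back plate, then a lip 5 thick hangs down (z 31 to 51, x 6 to 11). They enter the slots with the chute held 10 to 20 mm (best 15) above its hung height, and then go down by that much.
- chute_grip (a point): a good place to grip the chute from above, across the trough: chute frame x = -60, y = 0, z = 62 mm. The trough is 48 mm wide over its flat upright side walls (4 thick, z 39 to 80). Balance point about x = -35, z = 40.
- chute_mouth (a point): centre of the opening in the chute's floor, at the bottom edge of the trough (chute frame x = -126.5, y = 0, z = 39 mm); 74 mm above the table when the chute is hung. The walnuts drop out here.
- pan: Small steel pan, 0.22 kg, round, 80 mm across the rim, 68 across the base, 55 tall, with a straight black handle along its +x axis. Origin: centre of its underside; z up. Inner floor 4 mm up, inner radius 31 (bottom) to 37 (rim).
- pan_in (a point): centre of the pan's inner floor (4 mm above its underside)
- pan_handle (a point): centre of the pan's handle, 95 mm from the pan's axis along the pan's +x and 45 mm above its underside; the handle is a bar from 38 to 153 mm from the axis, 16 wide, 10 thick, level
- gate (a joint): travel of the slide gate, m: 0 shut, 0.05 fully out at its stop. It slides along the dispenser's -y axis, with about 2.5 N of friction, and stays where it is left. It may start up to 5 mm out.
- gate_post (a point): centre of the top of the gate's upright black grip post (12 mm along dispenser x, 14 mm along dispenser y, standing free from 150 mm up to its top at 195 mm above the table); it moves with the gate; when shut it is 81 mm to the -y side of the dispenser's middle and 8 mm behind its front face
- walnut0_center (a point): centre of the first walnut, a ball of 30 mm, 12 g, lying against the gate in the hopper lane
- walnut1_center (a point): centre of the second walnut, behind the first
- walnut2_center (a point): centre of the third walnut, behind the second
- walnut0: the first walnut (origin 15 mm from its centre, turns with it)
- walnut1: the second walnut
- walnut2: the third walnut
- mug: bystander: white mug, 84 across, 90 tall; origin under its centre
- jar: bystander: glass jar with lid, 64 across, 85 tall; origin under its centre
- can: bystander: small can, 54 across, 70 tall; origin under its centre
- carton: bystander: paper carton 45 x 90 x 170 tall; origin under its centre
- bowl: bystander: blue bowl, 140 across, 55 tall; origin under its centre
- spatula: bystander: spatula lying along its x axis at the far side

How it is judged:
On the way, in this order (a step that is already met when the one before it is completed fails the run):
1. the chute hangs fully home in the upper slots, let go (x of chute in the frame of dispenser between -0.005 and 0.003 m and y of chute in the frame of dispenser between -0.006 and 0.006 m and z of chute in the frame of dispenser between 0.031 and 0.039 m and angle between chute's own z axis and vertical below 0.1 rad and contact force between the fingers and chute below 0.2 N), for 0.3 s.
2. the pan stands on the table beneath the chute's opening, let go (x of chute in the frame of dispenser between -0.005 and 0.003 m and y of chute in the frame of dispenser between -0.006 and 0.006 m and z of chute in the frame of dispenser between 0.031 and 0.039 m and angle between chute's own z axis and vertical below 0.1 rad and horizontal distance between pan_in and chute_mouth below 0.018 m and height (world z) of pan_in below 0.01 m and angle between pan's own z axis and vertical below 0.08 rad and contact force between the fingers and pan below 0.2 N), for 0.2 s.
3. the gate is drawn to its stop (x of chute in the frame of dispenser between -0.005 and 0.003 m and y of chute in the frame of dispenser between -0.006 and 0.006 m and z of chute in the frame of dispenser between 0.031 and 0.039 m and angle between chute's own z axis and vertical below 0.1 rad and horizontal distance between pan_in and chute_mouth below 0.018 m and height (world z) of pan_in below 0.01 m and angle between pan's own z axis and vertical below 0.08 rad and value of joint gate above 0.046 m), for 0.1 s.
At the end, for the whole second after the job is handed in: The chute hangs in the upper slots (4 mm in height, 5 mm of flush, 6 mm sideways, 0.1 rad), the pan stands upright on the table within 18 mm (in plan) of the chute's opening, the gate is within 4 mm of its stop, and all three walnuts lie at rest in the pan (all of step 3 and horizontal distance between each of walnut0_center, walnut1_center, walnut2_center and pan_in below 0.035 m and height (world z) of each of walnut0_center, walnut1_center, walnut2_center below 0.06 m and linear speed of each of walnut0, walnut1, walnut2 below 0.05 m/s and linear speed of each of pan, chute below 0.02 m/s); the robot touches nothing.
It fails at once if another kitchen thing is shoved more than 40 mm (distance of any of mug, jar, can, carton, bowl, spatula from where it was at the start of the episode above 0.04 m).
It fails at once if another kitchen thing is knocked over (angle between any of mug, jar, can, carton, bowl's own z axis and vertical above 0.4 rad).
It also fails if it takes over 64 s, if anything falls off the work surface, if the arm or the gripper's body presses on something with over 40 N, if the wrist force passes 120 N, or if a joint passes its speed limit or range.

## Working session

There is one attempt and no reset: what is moved stays moved. The work goes in short steps, Python scripts to look and compute and a tool call to move; the robot and the scene stay as the last step left them, time stands still between calls to the robot, and variables do not carry over. Pictures are saved under pics/ and viewed, at most 10 in all, crops included, and the job is handed in when it is done.

Besides the shell and the picture viewer there is one more tool, called after "Request:" in YAML: its name, and indented under it one key for each argument. jog_arm: Moves the arm, as the interface text tells. Its arguments: {"type":"object","properties":{"rows":{"type":"array","items":{"type":"array"}},"newtons":{"type":"number"}},"required":["rows"]}

```bash
mkdir -p pics && ls && python3 - <<'E'
from cell import arm
import cv2,numpy as np,pickle
print(arm.observe())
for n in("side","top"):
    d=arm.get_image(n); cv2.imwrite(f"pics/{n}0.png",d["img"][:,:,::-1]); pickle.dump(d,open(f"{n}0.pkl","wb"))
    R=cv2.Rodrigues(d["rvec"])[0]; print(n,d["fx"],d["cx"],d["cy"],(-R.T@np.ravel(d["tvec"])).round(3),R.round(2).tolist())
E
```

```text
pics
{'clock': 0.0, 'joints': array([ 1.1683823 ,  0.43519146,  0.0249711 ,  1.57414915, -0.01158999,
        1.13396152, -0.07507049]), 'dq': array([-2.11048573e-04, -1.26518380e-03,  4.17737992e-04, -8.80703992e-04,
       -9.93631831e-05, -1.44491200e-03,  1.03288837e-03]), 'joint_efforts': array([-4.66689471e-04, -6.67850733e+01,  9.84493196e-01, -3.14465082e+01,
       -6.07042154e-02,  4.26853937e-02,  8.03416060e-05]), 'position': array([ 0.18437523, -0.59663482,  0.22594439]), 'ee_rot': array([-3.10486712e+00, -4.68904039e-01,  5.97769550e-04]), 'force': array([-0.20462958,  0.44469614,  0.44905521]), 'ft_torque': array([-0.01308843,  0.04229023, -0.04894349]), 'gripper_force': 0.0, 'width': 0.9961432873985975}
side 549.2693840432764 323.6023904777177 244.78775691009827 [0.145 1.032 1.072] [[-0.92, -0.39, 0.02], [-0.26, 0.59, -0.77], [0.29, -0.71, -0.64]]
top 488.9775381771126 310.6922576678813 242.4697533635742 [0.417 0.028 1.274] [[0.01, -1.0, 0.01], [-0.99, -0.01, -0.12], [0.12, -0.01, -0.99]]
```

View pics/side0.png

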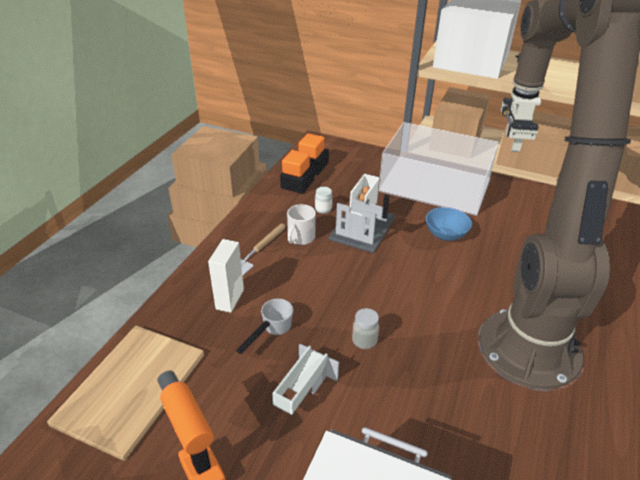

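View pics/top0.png

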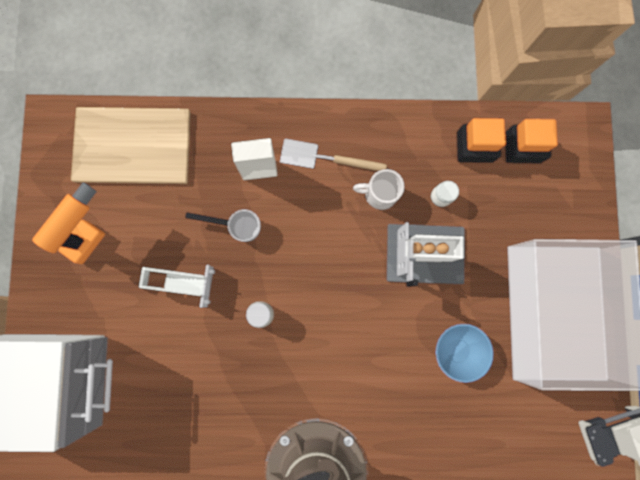

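The side view shows the chute (~305,378), pan (~277,317), dispenser (~360,222), and jar (~366,328). In the top view the plate is at ~(405,253) facing image-left (+y), the gate post at ~(410,282), the chute at ~(178,283) pointing left with its back plate at right, the pan at (244,226) with its handle to upper left, and the jar at (260,315).

```bash
cat > h.py <<'E'
import cv2,numpy as np,pickle
def cloud(d):
    v,u=np.mgrid[0:480,0:640]; z=d["depth"]
    c=np.stack([(u-d["cx"])/d["fx"]*z,(v-d["cy"])/d["fy"]*z,z],-1)
    R=cv2.Rodrigues(d["rvec"])[0]; w=(c-np.ravel(d["tvec"]))@R
    w[z==0]=np.nan; return w
def sel(w,x,y,z):
    m=np.ones(w.shape[:2],bool)
    for i,r in enumerate((x,y,z)): m&=(w[...,i]>r[0])&(w[...,i]<r[1])
    return m
def rect(P): # min-area rectangle in plan, metres
    (c,s,a)=cv2.minAreaRect((P[:,:2]*1000).astype(np.float32)); return np.round(c,1),np.round(s,1),round(a,2)
def circ(P):
    A=np.c_[P[:,:2],np.ones(len(P))]; s=np.linalg.lstsq(2*A,(P[:,:2]**2).sum(1),rcond=None)[0]
    return s[:2].round(4),float(np.sqrt(2*s[2]+s[0]**2+s[1]**2).round(4))
E
python3 - <<'E'
from h import *
T=pickle.load(open("top0.pkl","rb"));S=pickle.load(open("side0.pkl","rb"))
W={"top":cloud(T),"side":cloud(S)}
for n,w in W.items():
    print(n,"pix centre chute/disp/pan", [w[r,c].round(3).tolist() for r,c in (((290,190),(253,404),(226,244),(253,430),(281,409)) if n=="top" else ((378,305),(205,365),(317,277)))])
    t=w[sel(w,(0.1,0.75),(-.3,.5),(-.03,.03))]; print(" table z",np.median(t[:,2]))
w=W["top"]
def show(name,box,zs):
    for z in zs:
        for n in W:
            P=W[n][sel(W[n],*box,z)]
            if len(P)>8: print(name,n,z,len(P),*rect(P))
show("disp",((.3,.6),(-.4,-.12)),((.008,.02),(.115,.135),(.16,.18),(.185,.205)))
show("chute",((.25,.45),(.2,.45)),((.055,.07),(.072,.09)))
show("pan",((.4,.62),(.1,.32)),((.03,.05),(.05,.065)))
# crops
a=cv2.resize(T["img"][215:295,375:475],(800,600)[:1]*1+(640,)) if 0 else cv2.resize(T["img"][215:295,375:475,::-1],(500,400),interpolation=2)
b=cv2.resize(S["img"][165:255,320:400,::-1],(300,338),interpolation=2)
c=cv2.resize(T["img"][255:315,130:225,::-1],(300,190),interpolation=2)
im=np.zeros((600,800,3),np.uint8); im[:400,:500]=a; im[:338,500:]=b; im[400:590,:300]=c
cv2.imwrite("pics/crops.png",im)
E
```

```text
top pix centre chute/disp/pan [[0.445, 0.314, 0.061], [0.538, -0.207, 0.104], [0.615, 0.193, 0.002], [0.535, -0.261, 0.139], [0.469, -0.207, 0.159]]
 table z -0.0008473704775541158
side pix centre chute/disp/pan [[0.458, 0.353, 0.057], [0.524, -0.21, 0.142], [0.621, 0.172, 0.004]]
 table z 0.0009115879264636221
disp top (0.008, 0.02) 1973 [ 450.4 -286.9] [311.7 208.2] 3.91
disp side (0.008, 0.02) 794 [ 450.3 -264.6] [272.2 298.1] 89.59
disp top (0.115, 0.135) 502 [ 527.2 -265.8] [120.4 140.4] 88.85
disp side (0.115, 0.135) 351 [ 528.4 -261.9] [128.4 141.7] 89.91
disp top (0.16, 0.18) 289 [ 513.7 -267.7] [117.2 118.8] 86.81
disp side (0.16, 0.18) 220 [ 513.8 -263.6] [112.9 132.2] 79.52
disp top (0.185, 0.205) 36 [ 463.9 -212. ] [11.3 11. ] 0.05
disp side (0.185, 0.205) 27 [ 465.3 -210.3] [11.9 19.5] 19.92
chute top (0.055, 0.07) 125 [444.2 317.9] [93.9 40.5] 63.61
chute side (0.055, 0.07) 214 [428.2 352.7] [142.7  45. ] 89.17
chute top (0.072, 0.09) 85 [442.4 347.7] [128.3   4. ] 83.01
chute side (0.072, 0.09) 153 [443.3 354.3] [128.5   6. ] 83.19
pan top (0.03, 0.05) 171 [510.1 203. ] [224.8 169.3] 1.79
pan side (0.03, 0.05) 361 [513.2 236.2] [158.1 221.1] 86.79
pan top (0.05, 0.065) 461 [510.2 218.1] [219.3 203.5] 0.02
pan side (0.05, 0.065) 450 [509.7 233.5] [219.8 173.2] 0.25
```

View pics/crops.png

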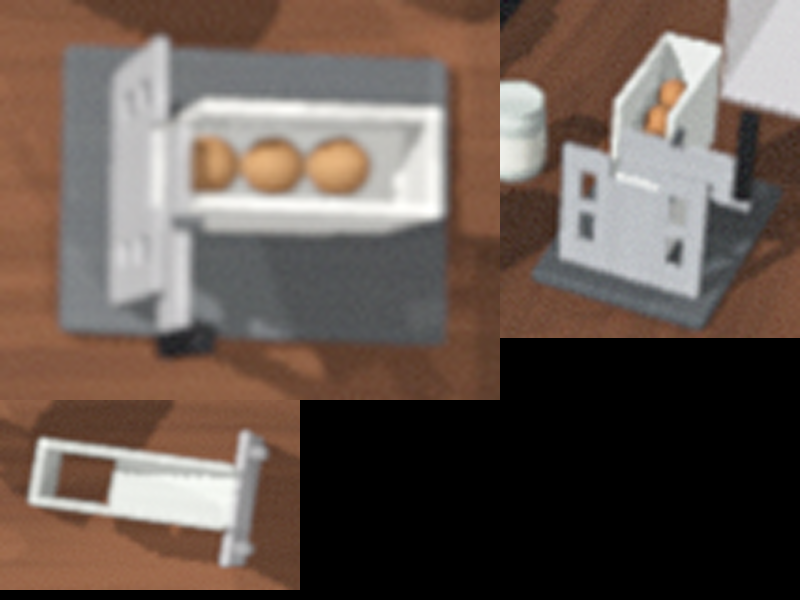

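The crops show the plate's 4 slots, the walnuts in the lane, and the gate post on the world −x side. The base corners (full-image px) are about (388,224), (464,227), (464,283), (387,281). My boxes clipped the chute and pan, so I'll refine them.

```bash
cat >> h.py <<'E'
def ray(d,uv,z):
    R=cv2.Rodrigues(d["rvec"])[0]; t=np.ravel(d["tvec"]); o=-R.T@t
    uv=np.atleast_2d(uv).astype(float)
    r=np.c_[(uv[:,0]-d["cx"])/d["fx"],(uv[:,1]-d["cy"])/d["fy"],np.ones(len(uv))]@R
    return o+r*((z-o[2])/r[:,2])[:,None]
def big(m,n=1):
    k,l,s,c=cv2.connectedComponentsWithStats(m.astype(np.uint8)); i=1+np.argmax(s[1:,4]); return l==i
E
python3 - <<'E'
from h import *
T=pickle.load(open("top0.pkl","rb"));S=pickle.load(open("side0.pkl","rb"))
for n,d in(("top",T),("side",S)):
    w=cloud(d); hsv=cv2.cvtColor(d["img"],cv2.COLOR_RGB2HSV)
    print("==",n)
    def cl(name,box,f=0):
        m=sel(w,*box)
        if m.sum()>8:
            m=big(m); P=w[m]; q=np.median(P[:,2])
            v,u=np.nonzero(m); Q=ray(d,np.c_[u,v],f) if f else P
            print(name,m.sum(),"z",q.round(4),rect(P),"ray",rect(Q) if f else "")
            return P
    cl("base",((.42,.65),(-.42,-.13),(.005,.02)),.012)
    cl("plate",((.42,.65),(-.225,-.17),(.03,.132)))
    cl("platetop",((.42,.65),(-.235,-.17),(.117,.132)),.125)
    cl("lane",((.42,.65),(-.35,-.2),(.16,.178)),.17)
    cl("post",((.42,.5),(-.26,-.17),(.18,.21)),.195)
    cl("chute walls",((.38,.56),(.22,.47),(.066,.09)),.08)
    cl("chute all",((.38,.56),(.22,.47),(.03,.09)))
    cl("chute plate",((.38,.56),(.22,.29),(.045,.072)),.065)
    P=cl("pan rim",((.5,.68),(.1,.26),(.046,.065)),.055)
    if P is not None: print("circ",circ(P))
    m=sel(w,(.5,.72),(.15,.4),(.03,.06))&(hsv[...,2]<60); 
    if m.sum()>8: P=w[big(m)]; print("handle",rect(P),np.median(P[:,2]))
    for nm,b in (("jar",((.35,.47),(.1,.22),(.075,.1))),("mug",((.55,.72),(-.26,-.08),(.08,.1))),("carton",((.65,.8),(.1,.28),(.155,.185))),("can",((.6,.72),(-.32,-.24),(.05,.09)))): cl(nm,b)
E
```

```text
== top
base 1154 z 0.0113 (array([ 511.8, -313.1]), array([ 81.2, 135.6]), 0.28) ray (array([ 511.4, -312.6]), array([ 80.5, 134.8]), 0.63)
plate 495 z 0.1016 (array([ 534.2, -214.3]), array([ 17.7, 151.8]), 88.33) ray 
platetop 90 z 0.1237 (array([ 517.9, -209.3]), array([ 7.7, 90.5]), 88.54) ray (array([ 517.7, -209.2]), array([ 9., 90.]), 87.3)
lane 268 z 0.1682 (array([ 548.3, -273.3]), array([110.3,  48.8]), 88.48) ray (array([ 547.5, -271.6]), array([109.9,  49.2]), 88.47)
post 38 z 0.1932 (array([ 463.9, -211.8]), array([11.3, 11.3]), 0.05) ray (array([ 463.8, -210.1]), array([11. , 13.5]), 0.63)
chute walls 280 z 0.0784 (array([465.4, 355.3]), array([153.9,  48. ]), 82.95) ray (array([465.2, 353.4]), array([155.3,  47.9]), 83.06)
chute all 1174 z 0.0582 (array([465.2, 349.3]), array([165.8, 102.1]), 83.05) ray 
chute plate 219 z 0.062 (array([456.8, 279.7]), array([ 23.3, 102.1]), 83.0) ray (array([456.4, 277.8]), array([ 26.1, 101.9]), 82.85)
pan rim 223 z 0.0515 (array([618.3, 199. ]), array([106.5,  78. ]), 53.88) ray (array([617.8, 198.3]), array([105.5,  78.1]), 53.9)
ci
[... 1244 characters left out ...]
2]), 83.59) ray 
chute plate 62 z 0.0586 (array([419.4, 283.4]), array([29.1, 12.9]), 0.1) ray (array([418.1, 291.9]), array([29.4, 19.8]), 6.63)
pan rim 294 z 0.0516 (array([607.1, 201.2]), array([ 79.2, 103.3]), 20.42) ray (array([605.2, 205.2]), array([ 78.8, 107. ]), 21.08)
circ (array([0.613 , 0.1994]), 0.0412)
handle (array([625. , 287.7]), array([111.7,  14.6]), 80.38) 0.049898439434713365
jar 364 z 0.0852 (array([387.8, 148.2]), array([58.2, 54.3]), 82.67) ray 
mug 135 z 0.0864 (array([ 691.8, -160.2]), array([ 54.7, 102.2]), 1.05) ray 
carton 554 z 0.1699 (array([769.3, 162.3]), array([49. , 97.1]), 5.86) ray 
can 112 z 0.0627 (array([ 697.5, -306.6]), array([25.9, 43.7]), 88.9) ray
```

Request:
jog_arm:
  rows:
    - [[0,0,6],[0,0,0],1]
    - [[2,4,11],[0,0,8],1]
    - [[4,10,12],[0,0,16],1]
    - [[6,15,12],[0,0,24],1]
    - [[8,20,12],[0,0,32],1]
    - [[10,26,12],[0,0,40],1]
    - [[14,31,12],[0,0,48],1]
    - [[17,36,12],[0,0,56],1]
  newtons: 30

```text
clock: 1.1
position: [0.3553, -0.2353, 0.3467]
ee_rot: [2.518, 1.878, 0.0]
force: [1.0, -0.3, -0.4]
width: 1.002
gripper_force: 0.0
```

Request:
jog_arm:
  rows:
    - [[2,6,0],[0,0,3],1]
    - [[4,12,0],[0,0,6],1]
    - [[6,18,0],[0,0,9.8],1]
    - [[7,24,0],[0,0,9.8],1]
    - [[8,30,0],[0,0,9.8],1]
    - [[9,36,0],[0,0,9.8],1]
    - [[10,42,-2],[0,0,9.8],1]
    - [[10.5,48,-4],[0,0,9.8],1]

```text
clock: 2.1
position: [0.4598, 0.242, 0.3068]
ee_rot: [2.355, 2.079, 0.0]
force: [0.7, 0.1, -0.4]
width: 1.0
gripper_force: 0.0
```

Request:
jog_arm:
  rows:
    - [[0.2,5,-4],[0,0,0],1]
    - [[0.4,9.5,-8],[0,0,0],1]
    - [[0.4,9.5,-14],[0,0,0],1]
    - [[0.4,9.5,-18],[0,0,0],1]
    - [[0.4,9.5,-18],[0,0,0],1]

```text
clock: 2.72
position: [0.4617, 0.3337, 0.1246]
ee_rot: [-2.353, -2.081, 0.01]
force: [0.3, 0.1, 1.0]
width: 1.0
gripper_force: 0.0
```

```bash
python3 - <<'E'
from cell import arm
from h import *
o=arm.observe(); R=cv2.Rodrigues(o["ee_rot"])[0]; print(o["position"],"tool y",R[:,1].round(3),"z",R[:,2].round(3))
d=arm.get_image("side"); im=d["img"][280:460,190:430,::-1]; cv2.imwrite("pics/s1.png",cv2.resize(im,(720,540),interpolation=2))
E
```

```text
[0.461691   0.33373729 0.12459283] tool y [ 0.993 -0.122 -0.005] z [-0.005 -0.004 -1.   ]
```

View pics/s1.png

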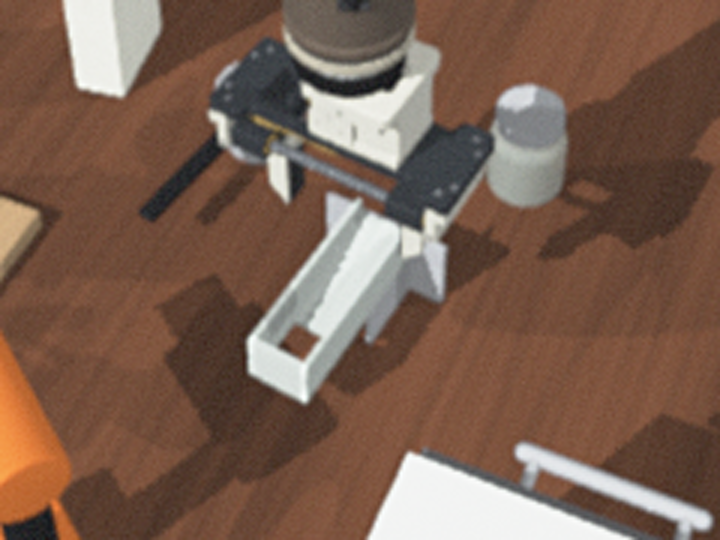

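The picture shows the open fingers straddling the trough just ahead of the back plate, nothing else near. Descend and grip.

Request:
jog_arm:
  rows:
    - [[0,0,-4],[0,0,0],1]
    - [[0,0,-8],[0,0,0],1]
    - [[0,0,-8],[0,0,0],1]
    - [[0,0,-8],[0,0,0],1]

```text
clock: 3.28
position: [0.4645, 0.3368, 0.0501]
ee_rot: [2.354, 2.081, 0.005]
force: [0.2, -0.0, 0.4]
width: 1.002
gripper_force: 0.0
```

Request:
jog_arm:
  rows:
    - [[0,0,0],[0,0,0],0.4]
    - [[0,0,0],[0,0,0],0.3]
    - [[0,0,0],[0,0,0],0.3]
    - [[0,0,0],[0,0,0],0.3]
    - [[0,0,0],[0,0,0],0.3]
    - [[0,0,0],[0,0,0],0.3]
  newtons: 35

```text
clock: 4.03
position: [0.4633, 0.3355, 0.0475]
ee_rot: [2.353, 2.081, -0.0]
force: [0.7, -0.7, 0.1]
width: 0.521
gripper_force: 35.0
```

Gripped (48 mm wide, as expected). Lift over the jar and bring it to a stand-off before the plate, turning +5.5°.

Request:
jog_arm:
  rows:
    - [[0,0,4],[0,0,0],0.3]
    - [[0,0,8],[0,0,0],0.3]
    - [[0.5,-2,12],[0,0,1],0.3]
    - [[2,-7,13],[0,0,2],0.3]
    - [[4,-12,13],[0,0,3],0.3]
    - [[5,-17,13],[0,0,4],0.3]
    - [[7,-22,13],[0,0,5],0.3]
    - [[8,-26,13],[0,0,5.5],0.3]

```text
clock: 5.03
position: [0.5437, 0.0726, 0.1769]
ee_rot: [-2.252, -2.19, 0.002]
force: [0.2, 0.0, -3.8]
width: 0.521
gripper_force: 35.0
```

Request:
jog_arm:
  rows:
    - [[0.5,-4,0],[0,0,0],0.3]
    - [[1,-8,-1],[0,0,0],0.3]
    - [[1,-11,-3],[0,0,0],0.3]
    - [[1,-13,-6],[0,0,0],0.3]
    - [[1,-14.4,-8],[0,0,0],0.3]
    - [[1,-14.4,-8],[0,0,0],0.3]
    - [[1,-14.4,-8],[0,0,0],0.3]
    - [[1,-14.4,-8],[0,0,0],0.3]

```text
clock: 6.02
position: [0.5542, -0.0671, 0.0987]
ee_rot: [2.248, 2.193, 0.003]
force: [-0.1, 0.9, -3.4]
width: 0.521
gripper_force: 35.0
```

```bash
python3 - <<'E'
from cell import arm
from h import *
o=arm.observe(); R=cv2.Rodrigues(o["ee_rot"])[0]; print(o["position"],"tool y",R[:,1].round(3),"z",R[:,2].round(3))
T=arm.get_image("top");S=arm.get_image("side");pickle.dump((T,S),open("pre.pkl","wb"))
im=np.vstack([cv2.resize(T["img"][200:300,300:500],(600,300),interpolation=2),cv2.resize(S["img"][160:300,230:510],(600,300),interpolation=2)])
cv2.imwrite("pics/pre.png",im[:,:,::-1])
E
```

```text
[ 0.55418488 -0.06708603  0.09869205] tool y [ 1.    -0.025  0.002] z [ 0.002  0.    -1.   ]
```

View pics/pre.png

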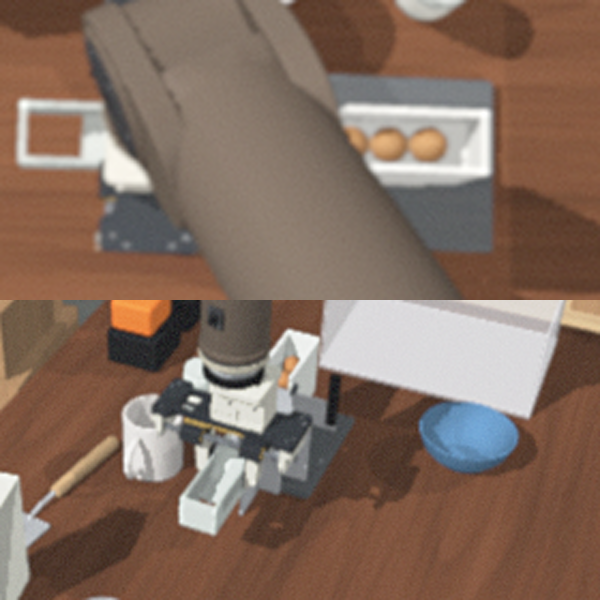

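The view shows the held chute in front of the plate, clear of the mug; its far end is visible in the top view at the left, around crop (20–105,100–165).

```bash
python3 - <<'E'
from h import *
T,S=pickle.load(open("pre.pkl","rb"))
for d in (T,S):
    w=cloud(d); m=big(sel(w,(.49,.62),(-.03,.06),(.1,.14))); P=w[m]; print(m.sum(),np.median(P[:,2]),P[:,2].max(),rect(P))
    P=w[sel(w,(.49,.62),(-.02,.028),(.118,.14))]
    for y in (-.02,-.01,0,.01,.02):
        q=P[(abs(P[:,1]-y)<.005),0]
        if len(q): print(y,q.min().round(4),q.max().round(4))
w=cloud(T); P=w[sel(w,(.42,.65),(-.35,-.2),(.16,.178))]; print("lane",rect(P))
E
```

```text
182 0.12846529934081588 0.13563235826684655 (array([ 5.545e+02, -3.000e-01]), array([48.3, 59. ]), 0.28)
-0.02 0.5312 0.5787
-0.01 0.5309 0.5787
0 0.531 0.5787
0.01 0.5312 0.5785
0.02 0.531 0.5784
341 0.1203486719292564 0.1362547873921645 (array([555. ,   3.2]), array([67. , 49.9]), 89.19)
-0.02 0.5303 0.5796
-0.01 0.5303 0.5794
0 0.5302 0.5796
0.01 0.5316 0.5791
0.02 0.5312 0.5793
lane (array([ 548.1, -273.4]), array([109.3,  48.7]), 88.47)
```

Lateral alignment agrees within 1 mm of the dispenser axis. Approach to just in front of the slots.

Request:
jog_arm:
  rows:
    - [[0,-2,-0.1],[0,0,0],0.3]
    - [[-0.1,-4,-0.1],[0,0,0],0.3]
    - [[-0.2,-5.5,-0.1],[0,0,0],0.3]
    - [[-0.2,-6.5,-0.1],[0,0,0],0.3]
    - [[-0.2,-6.5,-0.1],[0,0,0],0.3]
    - [[-0.2,-6.5,-0.1],[0,0,0],0.3]

```text
clock: 6.88
position: [0.5514, -0.1327, 0.0966]
ee_rot: [-2.25, -2.192, -0.001]
force: [-0.6, 0.6, -2.6]
width: 0.521
gripper_force: 35.0
```

Request:
jog_arm:
  rows:
    - [[0,-0.3,0],[0,0,0],0.3]
    - [[0,-0.6,0],[0,0,0],0.3]
    - [[0,-0.8,0],[0,0,0],0.3]
    - [[0,-1,0],[0,0,0],0.3]
    - [[0,-1.2,0],[0,0,0],0.3]
    - [[0,-1.2,0],[0,0,0],0.3]

```text
clock: 7.62
position: [0.5513, -0.1457, 0.0965]
ee_rot: [2.251, 2.191, -0.0]
force: [0.8, 0.2, -3.5]
width: 0.52
gripper_force: 35.0
```

Request:
jog_arm:
  rows:
    - [[0,-0.2,0],[0,0,0],0.3]
    - [[0,-0.3,0],[0,0,0],0.3]
    - [[0,-0.4,0],[0,0,0],0.3]
    - [[0,-0.4,0],[0,0,0],0.3]

```text
clock: 8.12
position: [0.5513, -0.1495, 0.0965]
ee_rot: [-2.251, -2.192, -0.0]
force: [-0.5, 0.4, -3.2]
width: 0.523
gripper_force: 35.0
```

Request:
jog_arm:
  rows:
    - [[0,-0.1,0],[0,0,0],0.3]
    - [[0,-0.2,0],[0,0,0],0.3]
    - [[0,-0.2,0],[0,0,0],0.3]
    - [[0,-0.2,0],[0,0,0],0.3]

```text
clock: 8.62
position: [0.5514, -0.1495, 0.0966]
ee_rot: [-2.248, -2.192, -0.002]
force: [-0.5, 6.5, -2.6]
width: 0.523
gripper_force: 35.0
```

Flush contact at the expected depth. Ease off 1.5 mm and lower.

Request:
jog_arm:
  rows:
    - [[0,0.15,0],[0,0,0],0.3]
    - [[0,0.15,-0.4],[0,0,0],0.3]
    - [[0,0.15,-0.8],[0,0,0],0.3]
    - [[0,0.15,-1.1],[0,0,0],0.3]
    - [[0,0.15,-1.3],[0,0,0],0.3]
    - [[0,0.15,-1.3],[0,0,0],0.3]

```text
clock: 9.38
position: [0.5513, -0.1495, 0.0831]
ee_rot: [-2.25, -2.191, -0.001]
force: [-0.4, 4.9, -3.8]
width: 0.52
gripper_force: 35.0
```

Request:
jog_arm:
  rows:
    - [[0,0,-0.1],[0,0,0],0.3]
    - [[0,0,-0.2],[0,0,0],0.3]
    - [[0,0,-0.3],[0,0,0],0.3]
    - [[0,0,-0.3],[0,0,0],0.3]

```text
clock: 9.88
position: [0.5515, -0.1491, 0.0818]
ee_rot: [2.25, 2.192, 0.0]
force: [-5.9, 6.8, 15.3]
width: 0.522
gripper_force: 35.0
```

Seated (15 N upward at hung height). Relieve, release, and lift straight up.

Request:
jog_arm:
  rows:
    - [[0,0,0.15],[0,0,0],0.3]
    - [[0,0,0.15],[0,0,0],0.8]
    - [[0,0,0.15],[0,0,0],0.8]
    - [[0,0,0.15],[0,0,0],0.8]
    - [[0,0,0.15],[0,0,0],0.8]
    - [[0,0,3],[0,0,0],0.8]
    - [[0,0,8],[0,0,0],0.8]
    - [[0,0,13],[0,0,0],0.8]

```text
clock: 10.88
position: [0.5511, -0.15, 0.2117]
ee_rot: [-2.25, -2.191, 0.0]
force: [0.5, -0.0, -0.5]
width: 0.8
gripper_force: 0.0
```

```bash
python3 - <<'E'
from cell import arm
from h import *
print(arm.observe()["position"])
T=arm.get_image("top");S=arm.get_image("side");pickle.dump((T,S),open("hung.pkl","wb"))
for d in (T,S):
    w=cloud(d); m=sel(w,(.49,.62),(-.21,-.03),(.1,.125)); m=big(m); P=w[m]; print(m.sum(),np.median(P[:,2]),rect(P))
    for a,b in((-.2,-.15),(-.1,-.055)):
        q=P[(P[:,1]>a)&(P[:,1]<b)]; print(len(q), np.percentile(q[:,2],95).round(4) if len(q) else "")
im=np.vstack([cv2.resize(T["img"][200:300,300:500],(600,300),interpolation=2),cv2.resize(S["img"][160:300,230:510],(600,300),interpolation=2)])
cv2.imwrite("pics/hung.png",im[:,:,::-1])
E
```

```text
[ 0.55106974 -0.14999282  0.21174312]
187 0.10709038090171948 (array([552.5, -97.5]), array([96.3, 48.5]), 88.41)
0 
71 0.1112
483 0.10919020368439612 (array([ 549.6, -126.2]), array([119.5, 167.2]), 0.43)
111 0.1186
63 0.1115
```

View pics/hung.png

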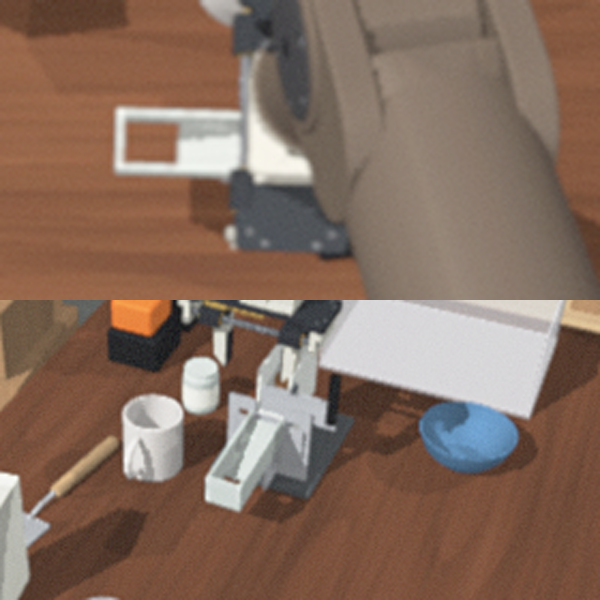

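The chute hangs by itself, flush against the plate (end wall at y≈−0.050, axis x≈0.553). Next, measure the pan more carefully.

```bash
python3 - <<'E'
from h import *
T,S=pickle.load(open("hung.pkl","rb"))
for d in (T,S):
    w=cloud(d); hsv=cv2.cvtColor(d["img"],cv2.COLOR_RGB2HSV)
    m=sel(w,(.55,.67),(.13,.245),(.047,.065))&(hsv[...,2]>70); P=w[m]
    for _ in range(4):
        c,r=circ(P); e=abs(np.hypot(*(P[:,:2]-c).T)-r); P=P[e<max(.003,np.percentile(e,85))]
    print("rim",len(P),c,r)
    h=big(sel(w,(.58,.68),(.225,.4),(.03,.065))&(hsv[...,2]<60)); v,u=np.nonzero(h)
    Q=ray(d,np.c_[u,v],.05); print("handle",len(u),rect(Q),"cloud",rect(w[h]),np.median(w[h][:,2]),cv2.fitLine((Q[:,:2]).astype(np.float32),2,0,.001,.001).ravel().round(4))
    for y in (.25,.27,.29,.31):
        q=Q[abs(Q[:,1]-y)<.005,0]; print(y,q.min().round(4),q.max().round(4))
E
```

```text
rim 132 [0.6098 0.1879] 0.038
handle 154 (array([625.6, 281.9]), array([102.2,  11. ]), 80.29) cloud (array([626.1, 282. ]), array([102.2,  11.6]), 79.66) 0.048562067899420316 [0.174  0.9847 0.6254 0.2793]
0.25 0.6148 0.6251
0.27 0.6196 0.6274
0.29 0.622 0.6323
0.31 0.6268 0.6346
rim 192 [0.6102 0.1921] 0.038
handle 232 (array([624.2, 289. ]), array([111.9,  15.5]), 79.72) cloud (array([625.8, 288.3]), array([111. ,  16.4]), 80.39) 0.04986492799606197 [0.1676 0.9859 0.6253 0.2908]
0.25 0.612 0.6254
0.27 0.6141 0.6289
0.29 0.6176 0.633
0.31 0.6211 0.6363
```

Request:
jog_arm:
  rows:
    - [[1,6,0],[0,0,-2],0.6]
    - [[2,12,0],[0,0,-4],0.6]
    - [[3,18,0],[0,0,-6],0.6]
    - [[4,24,0],[0,0,-8.4],0.6]
    - [[5.5,30,0],[0,0,-8.4],0.6]
    - [[6.5,36,-2],[0,0,-8.4],0.6]
    - [[7.5,41,-5],[0,0,-8.4],0.6]
    - [[7.5,43,-10],[0,0,-8.4],0.6]

```text
clock: 11.98
position: [0.6265, 0.2851, 0.1102]
ee_rot: [-2.401, -2.024, -0.006]
force: [1.0, -0.6, -0.4]
width: 0.6
gripper_force: 0.0
```

Request:
jog_arm:
  rows:
    - [[0,0,-2],[0,0,0],0.6]
    - [[0,0,-2],[0,0,0],0.6]
    - [[0,0,-2],[0,0,0],0.6]

```text
clock: 12.35
position: [0.6277, 0.279, 0.0923]
ee_rot: [2.407, 2.018, 0.003]
force: [0.4, -0.2, -0.1]
width: 0.602
gripper_force: 0.0
```

```bash
python3 - <<'E'
from cell import arm
from h import *
o=arm.observe(); R=cv2.Rodrigues(o["ee_rot"])[0]; print(o["position"],"tool y",R[:,1].round(3),"z",R[:,2].round(3))
T=arm.get_image("top");S=arm.get_image("side");pickle.dump((T,S),open("pan1.pkl","wb"))
w=cloud(T); P=w[big(sel(w,(.52,.62),(-.21,-.03),(.1,.125)))]; print("chute",rect(P))
P=w[sel(w,(.42,.65),(-.21,-.03),(.085,.135))]; print("chute+plate",rect(P))
cv2.imwrite("pics/pan1.png",cv2.resize(S["img"][250:400,180:380,::-1],(640,480),interpolation=2))
E
```

```text
[0.62773861 0.27895239 0.09227538] tool y [ 0.985 -0.174  0.002] z [ 0.002  0.    -1.   ]
chute (array([ 552.5, -126.7]), array([ 54.4, 153.7]), 0.32)
chute+plate (array([ 533.5, -130. ]), array([151.4, 159.9]), 0.34)
```

View pics/pan1.png

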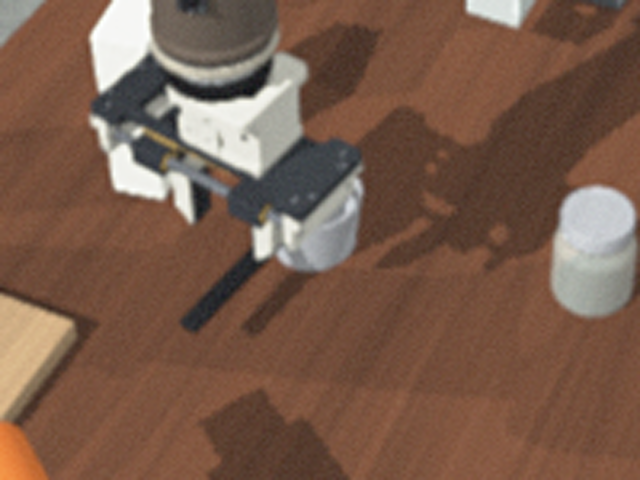

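Fingers straddle the handle beside the pan body. Descend with a −2 mm x correction, grip hard.

Request:
jog_arm:
  rows:
    - [[-0.2,0,-3],[0,0,0],0.6]
    - [[-0.2,0,-6],[0,0,0],0.6]
    - [[-0.2,0,-6.6],[0,0,0],0.6]
    - [[-0.2,0,-6.6],[0,0,0],0.6]
    - [[-0.2,0,-6.6],[0,0,0],0.6]

```text
clock: 13.08
position: [0.6253, 0.2806, 0.0263]
ee_rot: [2.405, 2.02, 0.004]
force: [-0.9, -0.2, -0.4]
width: 0.6
gripper_force: 0.0
```

Request:
jog_arm:
  rows:
    - [[0,0,0],[0,0,0],0.2]
    - [[0,0,0],[0,0,0],0.05]
    - [[0,0,0],[0,0,0],0.05]
    - [[0,0,0],[0,0,0],0.05]
    - [[0,0,0],[0,0,0],0.05]
    - [[0,0,0],[0,0,0],0.05]
  newtons: 60

```text
clock: 13.82
position: [0.6244, 0.28, 0.0246]
ee_rot: [2.405, 2.021, 0.0]
force: [0.4, -0.4, 0.5]
width: 0.173
gripper_force: 59.9
```

```bash
python3 - <<'E'
from h import *
for f in("hung.pkl","pan1.pkl"):
  for d in pickle.load(open(f,"rb")):
    w=cloud(d)
    for y in np.arange(-.19,-.05,.02):
        P=w[sel(w,(.52,.585),(y-.01,y+.01),(.095,.125))]
        if len(P)>5: print(round(y,2),np.percentile(P[:,2],[90,98]).round(4),end=" ")
    print()
E
```

```text
-0.15 [0.1133 0.1135] -0.13 [0.1119 0.114 ] -0.11 [0.1115 0.1126] -0.09 [0.1108 0.1132] -0.07 [0.1081 0.1117] -0.05 [0.1084 0.1088] 
-0.19 [0.1151 0.1186] -0.17 [0.1142 0.1165] -0.15 [0.1144 0.115 ] -0.13 [0.1122 0.113 ] -0.11 [0.1127 0.1138] -0.09 [0.1112 0.1121] -0.07 [0.1104 0.1128] -0.05 [0.108  0.1103] 
-0.19 [0.1143 0.1161] -0.17 [0.1138 0.1163] -0.15 [0.1141 0.1151] -0.13 [0.1106 0.1143] -0.11 [0.1106 0.1121] -0.09 [0.1112 0.1121] -0.07 [0.1095 0.1129] -0.05 [0.1086 0.1109] 
-0.19 [0.1139 0.1166] -0.17 [0.1148 0.1158] -0.15 [0.1132 0.1169] -0.13 [0.1133 0.1153] -0.11 [0.112  0.1136] -0.09 [0.1124 0.113 ] -0.07 [0.1111 0.1139] -0.05 [0.1089 0.1104]
```

Request:
jog_arm:
  rows:
    - [[0,0,1],[0,0,0],0.05]
    - [[0,0,2],[0,0,0],0.05]
    - [[-1,-4,2],[0,0,0],0.05]
    - [[-2.5,-8,2],[0,0,0],0.05]
    - [[-4,-12,2],[0,0,0],0.05]
    - [[-5.5,-15,2],[0,0,0],0.05]
    - [[-5.6,-17,2],[0,0,0],0.05]
    - [[-5.6,-17,2],[0,0,0],0.05]

```text
clock: 14.82
position: [0.5693, 0.1084, 0.0449]
ee_rot: [2.407, 2.017, 0.0]
force: [0.3, 1.1, -2.0]
width: 0.167
gripper_force: 59.9
```

Request:
jog_arm:
  rows:
    - [[0,0,-1],[0,0,0],0.05]
    - [[0,0,-1.2],[0,0,0],0.05]
    - [[0,0,-1.2],[0,0,0],0.05]

```text
clock: 15.2
position: [0.5681, 0.1111, 0.032]
ee_rot: [-2.403, -2.022, 0.001]
force: [0.5, -0.2, -2.7]
width: 0.164
gripper_force: 59.9
```

```bash
python3 - <<'E'
from cell import arm
from h import *
print(arm.observe()["position"])
for n in("top","side"):
    d=arm.get_image(n); w=cloud(d); hsv=cv2.cvtColor(d["img"],cv2.COLOR_RGB2HSV)
    if n=="side": cv2.imwrite("pics/pan2.png",cv2.resize(d["img"][170:330,240:450,::-1],(630,480),interpolation=2))
    for y in np.arange(-.02,.07,.01):
        P=w[sel(w,(.5,.62),(y-.005,y+.005),(.02,.09))&(hsv[...,2]>70)]
        if len(P)>4: print(round(y,2),len(P),np.percentile(P[:,2],95).round(4),P[:,0].min().round(4),P[:,0].max().round(4))
    P=w[sel(w,(.5,.62),(-.04,.05),(.05,.075))&(hsv[...,2]>70)]
    for _ in range(4):
        c,r=circ(P); e=abs(np.hypot(*(P[:,:2]-c).T)-r); P=P[e<max(.003,np.percentile(e,85))]
    print(n,"rim",len(P),c,r)
E
```

```text
[0.56808766 0.11109363 0.03204632]Traceback (most recent call last):
  File "<stdin>", line 12, in <module>
    return _quantile_unchecked(
        a, q, axis, out, overwrite_input, method, keepdims, weights)
    return _ureduce(a,
                    func=_quantile_ureduce_func,
    ...<5 lines>...
                    overwrite_input=overwrite_input,
                    method=method)
    r = func(a, **kwargs)
    result = _quantile(arr,
                       quantiles=q,
    ...<2 lines>...
                       out=out,
                       weights=wgt)
    slices_having_nans = np.isnan(arr[-1, ...])
                                  ~~~^^^^^^^^^
IndexError: index -1 is out of bounds for axis 0 with size 0
```

```bash
python3 - <<'E'
from cell import arm
from h import *
d=arm.get_image("side"); w=cloud(d); hsv=cv2.cvtColor(d["img"],cv2.COLOR_RGB2HSV)
cv2.imwrite("pics/pan2.png",cv2.resize(d["img"][170:330,240:450,::-1],(630,480),interpolation=2))
for y in np.arange(-.04,.07,.01):
    P=w[sel(w,(.5,.62),(y-.005,y+.005),(.02,.09))&(hsv[...,2]>70)]
    if len(P)>4: print(round(y,2),len(P),np.percentile(P[:,2],95).round(4),P[:,0].min().round(4),P[:,0].max().round(4))
E
```

```text
-0.02 16 0.0606 0.5387 0.5618
-0.01 67 0.0624 0.5261 0.5593
0.06 9 0.0351 0.5508 0.5574
```

View pics/pan2.png

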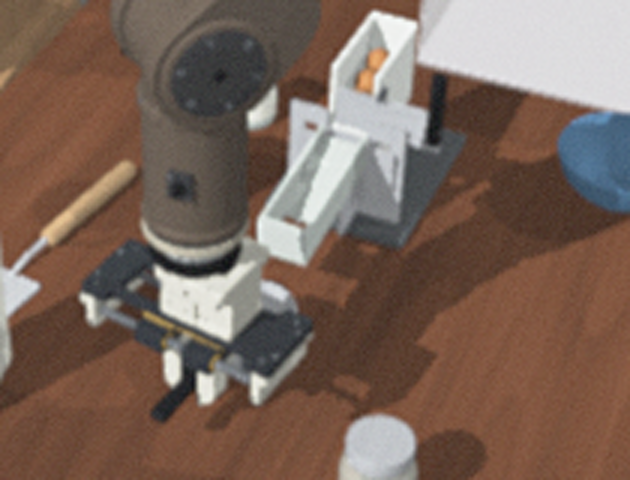

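The pan hangs level in the grip (leading rim z≈0.061 at y≈−0.02), clear of the chute's end. Slide it in beneath the opening.

Request:
jog_arm:
  rows:
    - [[0,-1.5,-0.3],[0,0,0],0.05]
    - [[0,-3.5,-0.3],[0,0,0],0.05]
    - [[0,-5.5,-0.3],[0,0,0],0.05]
    - [[0,-7.5,-0.3],[0,0,0],0.05]
    - [[-0.1,-9,-0.3],[0,0,0],0.05]
    - [[-0.1,-10,-0.3],[0,0,0],0.05]
    - [[-0.1,-10,-0.3],[0,0,0],0.05]
    - [[-0.1,-10,-0.3],[0,0,0],0.05]

```text
clock: 16.3
position: [0.5674, 0.011, 0.0296]
ee_rot: [-2.404, -2.022, -0.001]
force: [-0.1, 0.9, -3.3]
width: 0.167
gripper_force: 59.9
```

Request:
jog_arm:
  rows:
    - [[0,0,-0.2],[0,0,0],0.05]
    - [[0,0,-0.4],[0,0,0],0.05]
    - [[0,0,-0.5],[0,0,0],0.05]
    - [[0,0,-0.5],[0,0,0],0.05]

```text
clock: 16.8
position: [0.5675, 0.0104, 0.0246]
ee_rot: [2.405, 2.021, 0.001]
force: [0.0, 0.5, -1.2]
width: 0.162
gripper_force: 59.9
```

Request:
jog_arm:
  rows:
    - [[0,0,-0.1],[0,0,0],0.05]
    - [[0,0,-0.1],[0,0,0],0.3]
    - [[0,0,-0.1],[0,0,0],0.6]
    - [[0,0,-0.1],[0,0,0],0.6]
    - [[0,0,0],[0,0,0],0.6]
    - [[0,0,4],[0,0,0],0.6]
    - [[0,1,9],[0,0,0],0.6]
    - [[0,5,14],[0,0,0],0.6]

```text
clock: 17.8
position: [0.5674, 0.0568, 0.1645]
ee_rot: [2.409, 2.015, -0.002]
force: [1.5, 0.8, -0.9]
width: 0.598
gripper_force: 0.0
```

Request:
jog_arm:
  rows:
    - [[-3,4,4],[0,0,0],0.6]
    - [[-6,8,8],[0,0,0],0.6]
    - [[-8,12,8],[0,0,0],0.6]
    - [[-10,16,8],[0,0,0],0.6]
    - [[-10,16,8],[0,0,0],0.6]

```text
clock: 18.42
position: [0.4651, 0.2227, 0.2441]
ee_rot: [-2.398, -2.028, -0.002]
force: [-0.1, 0.1, -0.2]
width: 0.602
gripper_force: 0.0
```

```bash
python3 - <<'E'
from cell import arm
from h import *
print(arm.observe()["position"])
T=arm.get_image("top");S=arm.get_image("side");pickle.dump((T,S),open("pan3.pkl","wb"))
im=np.vstack([cv2.resize(T["img"][200:300,300:500],(600,300),interpolation=2),cv2.resize(S["img"][160:300,230:510],(600,300),interpolation=2)])
cv2.imwrite("pics/pan3.png",im[:,:,::-1])
for d in(T,S):
    w=cloud(d); hsv=cv2.cvtColor(d["img"],cv2.COLOR_RGB2HSV)
    P=w[sel(w,(.5,.62),(-.125,-.03),(.047,.065))&(hsv[...,2]>70)]
    for _ in range(4):
        c,r=circ(P); e=abs(np.hypot(*(P[:,:2]-c).T)-r); P=P[e<max(.003,np.percentile(e,85))]
    print("rim",len(P),c,r)
    h=big(sel(w,(.53,.62),(-.04,.15),(.03,.065))&(hsv[...,2]<60)); v,u=np.nonzero(h); Q=ray(d,np.c_[u,v],.05); print("handle",rect(Q))
    P=w[sel(w,(.42,.5),(-.26,-.17),(.18,.21))]; print("post",rect(P))
    P=w[big(sel(w,(.52,.62),(-.21,-.03),(.1,.125)))]; print("chute",rect(P))
E
```

```text
[0.46514774 0.22268813 0.24409646]
rim 89 [ 0.5518 -0.0812] 0.0379
handle (array([567.2,  12.9]), array([101.2,   9.8]), 80.88)
post (array([ 463.9, -211.6]), array([11.1, 11.6]), 0.4)
chute (array([ 555., -126.]), array([153.3,  56.2]), 87.87)
rim 14 [ 0.5642 -0.0511] 0.011
handle (array([567.9,  26.8]), array([97. , 15.4]), 81.38)
post (array([ 464.7, -207.2]), array([14.2, 16.9]), 6.75)
chute (array([ 531.9, -186. ]), array([41.8, 79.7]), 33.5)
```

View pics/pan3.png

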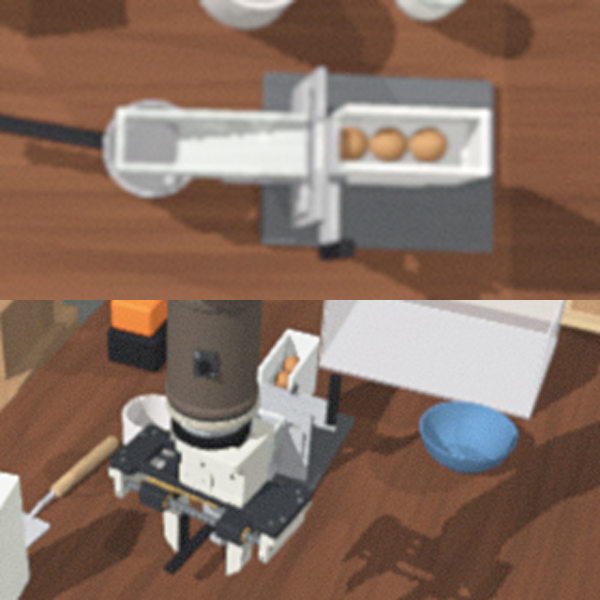

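The pan stands beneath the opening: axis (0.552,−0.081) against the mouth at (0.553,−0.079). The chute is still hung and the gate post is at (0.464,−0.2115). Go to the post.

Request:
jog_arm:
  rows:
    - [[0,-6,0],[0,0,3],0.5]
    - [[0,-12,0],[0,0,6],0.5]
    - [[0,-18,0],[0,0,8.3],0.5]
    - [[0,-24,0],[0,0,8.3],0.5]
    - [[0,-30,0],[0,0,8.3],0.5]
    - [[0,-36,0],[0,0,8.3],0.5]
    - [[0,-41,0],[0,0,8.3],0.5]
    - [[-0.1,-43.4,0],[0,0,8.3],0.5]

```text
clock: 19.52
position: [0.4649, -0.2202, 0.2427]
ee_rot: [-2.26, -2.182, 0.002]
force: [-0.4, 0.2, 0.2]
width: 0.501
gripper_force: 0.0
```

Request:
jog_arm:
  rows:
    - [[0,0,0],[0,0,0],0.5]
    - [[0,0,0],[0,0,0],0.5]
    - [[0,0,0],[0,0,0],0.5]

```text
clock: 19.9
position: [0.4665, -0.2138, 0.2435]
ee_rot: [2.251, 2.192, 0.0]
force: [0.9, 0.6, 0.1]
width: 0.501
gripper_force: 0.0
```

Request:
jog_arm:
  rows:
    - [[-0.2,0.2,-2],[0,0,0],0.5]
    - [[-0.2,0.2,-5],[0,0,0],0.5]
    - [[-0.2,0.2,-8.2],[0,0,0],0.5]
    - [[-0.2,0.2,-8.2],[0,0,0],0.5]
    - [[-0.2,0.2,-8.2],[0,0,0],0.5]
  newtons: 20

```text
clock: 20.52
position: [0.4652, -0.2124, 0.1625]
ee_rot: [2.251, 2.19, 0.001]
force: [0.7, -0.3, 0.3]
width: 0.502
gripper_force: 0.0
```

Request:
jog_arm:
  rows:
    - [[0,0,0],[0,0,0],0.2]
    - [[0,0,0],[0,0,0],0.05]
    - [[0,0,0],[0,0,0],0.05]
    - [[0,0,0],[0,0,0],0.05]
    - [[0,0,0],[0,0,0],0.05]
  newtons: 20

```text
clock: 21.15
position: [0.4644, -0.213, 0.1615]
ee_rot: [2.253, 2.189, 0.0]
force: [-0.8, -0.4, 3.4]
width: 0.152
gripper_force: 20.0
```

Post held (14 mm). Draw the gate out.

Request:
jog_arm:
  rows:
    - [[-0.8,0,0],[0,0,0],0.05]
    - [[-1.8,0,0],[0,0,0],0.05]
    - [[-2.8,0.1,0],[0,0,0],0.05]
    - [[-3.6,0.1,0],[0,0,0],0.05]
    - [[-4.2,0.1,0],[0,0,0],0.05]
    - [[-4.6,0.1,0],[0,0,0],0.05]
    - [[-4.6,0.1,0],[0,0,0],0.05]

```text
clock: 22.02
position: [0.4191, -0.2118, 0.1615]
ee_rot: [2.252, 2.189, 0.002]
force: [5.6, 0.4, 1.2]
width: 0.151
gripper_force: 20.0
```

Request:
jog_arm:
  rows:
    - [[-0.2,0,0],[0,0,0],0.05]
    - [[-0.3,0,0],[0,0,0],0.05]
    - [[-0.3,0,0],[0,0,0],0.05]

```text
clock: 22.4
position: [0.419, -0.2118, 0.1616]
ee_rot: [2.248, 2.188, 0.009]
force: [18.5, -0.6, -13.9]
width: 0.149
gripper_force: 20.0
```

At the stop (position unchanged, force up). Relax, release, lift clear and look.

Request:
jog_arm:
  rows:
    - [[0.2,0,0],[0,0,0],0.05]
    - [[0.2,0,0],[0,0,0],0.3]
    - [[0.2,0,0],[0,0,0],0.4]
    - [[0.2,0,0],[0,0,0],0.4]
    - [[0.2,0,3],[0,0,0],0.4]
    - [[0.2,0,8],[0,0,0],0.4]
    - [[-2,4,12],[0,0,0],0.4]
    - [[-4,10,14],[0,0,0],0.4]

```text
clock: 23.4
position: [0.3766, -0.1151, 0.3018]
ee_rot: [2.254, 2.186, 0.002]
force: [1.6, 0.9, 0.3]
width: 0.401
gripper_force: 0.0
```

Request:
jog_arm:
  rows:
    - [[0,6,0],[0,0,0],0.4]
    - [[0,12,0],[0,0,0],0.4]
    - [[0,18,0],[0,0,0],0.4]
    - [[0,24,0],[0,0,0],0.4]
    - [[0,24,0],[0,0,0],0.4]
    - [[0,24,0],[0,0,0],0.4]
    - [[0,24,0],[0,0,0],0.4]

```text
clock: 24.28
position: [0.3766, 0.1231, 0.2999]
ee_rot: [2.255, 2.187, -0.001]
force: [0.1, -0.6, -0.3]
width: 0.402
gripper_force: 0.0
```

```bash
python3 - <<'E'
from cell import arm
from h import *
print(arm.observe()["position"])
T=arm.get_image("top");S=arm.get_image("side");pickle.dump((T,S),open("fin.pkl","wb"))
im=np.vstack([cv2.resize(T["img"][200:300,300:500],(600,300),interpolation=2),cv2.resize(S["img"][160:300,230:510],(600,300),interpolation=2)])
cv2.imwrite("pics/fin.png",im[:,:,::-1])
w=cloud(T); P=w[sel(w,(.38,.5),(-.26,-.17),(.18,.21))]; print("post",rect(P))
P=w[big(sel(w,(.52,.62),(-.21,-.03),(.1,.125)))]; print("chute",rect(P))
hsv=cv2.cvtColor(T["img"],cv2.COLOR_RGB2HSV); m=sel(w,(.5,.6),(-.4,-.03),(.01,.16))&(hsv[...,0]>8)&(hsv[...,0]<20)&(hsv[...,1]>110)&(hsv[...,2]>120)
n,l,s,c=cv2.connectedComponentsWithStats(m.astype(np.uint8))
for i in range(1,n):
    if s[i,4]>10: print("nut",s[i,4],c[i].round(1),np.nanmedian(w[l==i],0).round(3))
E
```

```text
[0.37658024 0.12309965 0.29991302]
post (array([ 418.9, -211.6]), array([13.2, 13.2]), 0.5)
chute (array([ 550.9, -126.6]), array([153.2,  53.4]), 89.89)
nut 67 [352.2 245.9] [ 0.563 -0.089  0.03 ]
nut 23 [344.  250.1] [ 0.551 -0.068  0.031]
nut 11 [352.3 259.5] [ 0.527 -0.089  0.029]
```

View pics/fin.png

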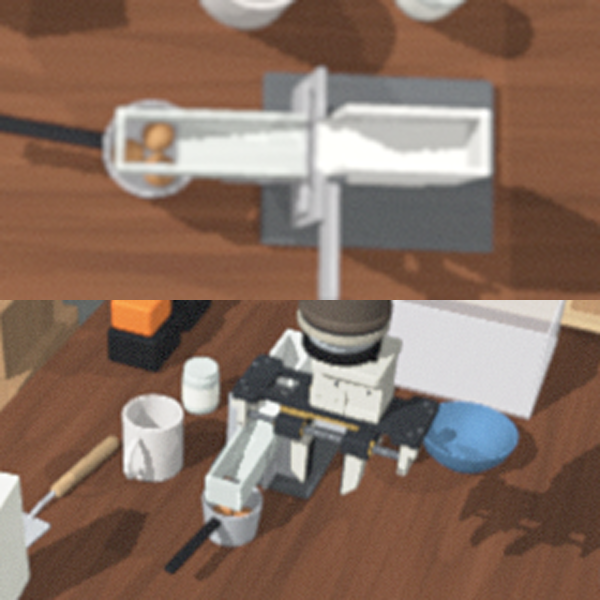

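The picture shows the lane empty, three walnuts in the pan (tops at z≈0.03), the gate fully out (post moved to x=0.419), and the chute hung with the arm clear.

```bash
python3 -c "
from cell import arm
print(arm.sign_off())"
```

```text
the job is handed in; nothing more can be done
None
```

Job handed in at about 24 s; the hand-in call gave no verdict. The last pictures showed the chute hung in the upper slots, the pan beneath its opening with all three walnuts in it, and the gate drawn to its stop.

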